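# Present the notched drive sled label up

### The job

One of the three drive sleds standing on edge in the slotted stand has a corner notch, which marks the end and the face that carry its label. Pinch that sled by its plain half so that the label half stays uncovered, lift it out, and hold it up at least 100 mm above the inspection pad, with the label over the pad and the label face tipped up by 45 degrees or more towards the overhead camera. Finish while still holding it there, still; leave the other two sleds and the screwdriver where they are.

Things in the scene. Friction and masses are not known exactly. Their poses are not given: they have to be found in the camera images.
- drive_mid (a point): Centre of the notched sled: bare metal plate 100 (own x) x 10 (y) x 40 mm (z), 0.07 kg, on edge in a slot, z up, bottom 8 and top 48 mm above the bench. The top corner at its +x end is cut away, 18 (x) x 20 mm (z), right through. The label is on the +y face, in the +x half: facing the label, the notch is top left. The -y face has only shallow ribs. The -x half is plain: pinch it there across y.
- drive_label (a point): Centre of the pale matt label (26 mm in x, 28 mm in z) on the sled's +y face: 17 mm to +x, 5 mm to +y, 1 mm to +z from the sled's centre. Axes are the sled's, so own +y is the way the label faces.
- blank1_mid (a point): Centre of a filler sled (body 'blank1'): same plate, 100 x 10 x 40 mm, no notch and no label, standing in another slot of the stand. To be left alone.
- blank2_mid (a point): Centre of the second filler sled (body 'blank2'), same as the first. To be left alone.
- rack: Black stand fixed to the bench, 130 (own x) x 180 mm (y), origin at the centre of its underside, any yaw, same when turned by half a turn. Three slots along x at y = -60, 0, 60 mm, each 110 mm long and 12 mm wide, floor 8 mm and wall tops 20 mm above the bench; each holds one sled, with 5 mm play each way along the slot.
- pad_top (a point): Centre of the top of the inspection pad: a flat square grey pad, 160 x 160 mm and 4 mm thick, fixed to the bench beside the stand; own x and y run along its sides, z up.
- driver: Screwdriver, 150 mm long, lying on the bench between the stand and the pad along its own x; origin at the middle of its length, on the bench. Less than 30 mm high. To be left alone.
Mind the look-alikes: they are no part of the job. Leave any blue, green or turquoise look-alike of the rack alone.

How it is judged:
On the way:
1. the notched sled is lifted clear of the stand in the fingers (height (world z) of drive_mid above 0.06 m and contact force between drive and the fingers above 1 N and contact force between drive and rack below 0.1 N), for 0.1 s.
At the end, for the whole second after the job is handed in: Notched sled held still (<20 mm/s) in the fingers, gripped 8 mm or more to the plain side of its middle; label 100 mm or more above the bench, within the pad's outline seen from above, label facing within 0.90 rad of straight up. Fillers moved <20 mm, screwdriver <30 mm (height (world z) of drive_label above 0.1 m and x of drive_label in the frame of pad_top between -0.08 and 0.08 m and y of drive_label in the frame of pad_top between -0.08 and 0.08 m and angle between drive_label's own y axis and vertical below 0.9 rad and x of the grasp point in the frame of drive_mid below -0.008 m and contact force between drive and the fingers above 1 N and linear speed of drive below 0.02 m/s and distance of each of blank1_mid, blank2_mid from where it was at the start of the episode below 0.02 m and distance of driver from where it was at the start of the episode below 0.03 m); the arm keeps its last pose, push and grip.
It fails at once if a filler sled is disturbed (distance of any of blank1_mid, blank2_mid from where it was at the start of the episode above 0.02 m).
It fails at once if the screwdriver is disturbed (distance of driver from where it was at the start of the episode above 0.03 m).
It also fails if it takes over 32 s, if anything falls off the work surface, if the arm or the gripper's body presses on something with over 40 N, if the wrist force passes 120 N, or if a joint passes its speed limit or range.

### The arm

A 7-joint arm with a two-finger parallel gripper is mounted at the origin on the work surface. World frame = base frame: x ahead of the robot, y to its left, z up, the work surface at z = 0. Lengths are in m, angles in rad, forces in N, time in s.
With the tool pointing down it reaches from about 0.425 to 0.925 m from the base axis. Payload 6.8 kg.
Tool frame: the origin (TCP) lies on the centre line of the jaws, within the pads' length; the fingertips stand 25 mm ahead of it and the grasp point (between the pads) lies 6 mm ahead of it; x points along the fingers, z is the direction in which the jaws open and shut, and the axes are right-handed (so a half turn about x gives the same grasp; the last joint's range is limited). The gripper opens to 85 mm and grips with 20 to 120 N. Pads are 22 mm wide; open, the fingers measure 114 mm over their backs; the gripper's body (76 mm by 85 mm) begins 54 mm behind the grasp point. The pads swing forward as they close: fully open they stand 13 mm farther back than shut.
Start: joints at [1.161, 0.477, 0.022, 1.555, -0.011, 1.109, -0.083], TCP at [0.201, -0.645, 0.256] pointing down, gripper open.
Joint ranges: [-2.96, 2.96], [-0.34, 2.1], [-1.41, 1.46], [0.24, 2.44], [-1.37, 4.51], [0.17, 1.92], [-2.96, 2.96]. Speed limits (rad/s): [2.39, 2.39, 3.14, 3.14, 3.14, 3.14, 3.14].

### API

Orientations are given as a 3x3 rotation matrix whose columns are the frame's x, y, z axes.
In Python, from cell import bot gives the robot as it stands. The module is installed in compiled form; this text tells all that it offers.
- The arm moves only by the tool jog_arm, never from a script. Its argument "commands" is one flat list of numbers, 7 for each row, row after row: the turn, a rotation vector about the tool's x, y, z in rad, then the shift along the tool's x, y, z in cm, then the opening, from 0 (shut) to 1 (fully open). In form: [rx, ry, rz, tx, ty, tz, fingers, rx, ry, rz, tx, ty, tz, fingers, ...]. A call has 1 to 5 rows; each row shifts and turns the commanded pose from where the row before left it, along the tool's axes as they then stand; what a row does not reach is not made up. A row lasts 1/10 s, in which the tool goes at most 50 mm and 8.59 degrees, less where a joint would pass 70% of its speed; a pose out of reach is approached as far as the arm can. A call is refused whole if a number of a shift passes 5 or a number of a turn 0.15, either way. A call with a gripper value outside its range is refused whole. The fingers move at their own pace and stop on an object; "squeeze" is the grip in N (left out, the last holds). Time passes only in rows, so rows that do not move let the fingers close. It gives the time, the measured TCP pose, the force and the opening at its end, in the units of the state.
- bot.state(): the state, without advancing time (a new reading comes with each control period).
- bot.camera(name): name is "scene" or "side" or "wrist"; returns a dict with "color" (420x560x3 uint8, red, green, blue), "range_z" (420x560 float32, m along the optical axis (not along the pixel's ray), 0 where there is no reading), "camera_matrix" (3x3 intrinsics, pixels), "R" (3x3) and "t" (3): a world point X has camera coordinates R X + t. Camera axes: x right, y down, z forward; pixel columns grow to the right and rows downward; lengths in m; the calibration is good to about 2 mm. A picture is of the moment at which its call begins.
- bot.sign_off(): hands the job in, once; it reports no verdict.
Trained networks look in a picture, given as the dict that the camera call returned (one of the last four; its "shot" number tells which), for a name from the list of things; names that differ only in an ending like _2 or _b are one class to them, and where a whole thing is asked for, a point or a joint stands for the part that bears it (a point fixed in the world has none). Each returns a list of dicts, best first, with "score" (0 to 1); they miss things now and then, are a little off and sometimes report something else, mostly with a low value. They report only what shows in the picture. A call takes as long as a camera call. They do not tell look-alikes from the thing itself.
- bot.regions_of(picture, query): "region" (420x560 bool, what is visible of it) and "at" ([row, column] in pixels, amid what is visible of it).
The state is a dict: "time_s": time; "q": joint angles; "qd": joint speeds; "tau": joint torques, N m; "tool_pos": TCP position; "ee_rot": TCP orientation; "contact_force": force on the tool from outside, world axes, zero at the start; "moment": the same for the moment, N m; "opening": finger opening in m.
Only numpy, scipy, OpenCV 4.12 (cv2) and the standard library are available. Lean on these libraries where they do the work, as an engineer would, in place of code of your own. Each camera call takes 0.05 s, during which the arm holds its last target. There are 200 camera calls.

## Working session

There is one attempt and no reset: what is moved stays moved. The work goes in short steps, Python scripts to look and compute and a tool call to move; the robot and the scene stay as the last step left them, time stands still between calls to the robot, and variables do not carry over. Pictures are saved under pics/ and viewed, about 8 in all and at most 12, crops included, and the job is handed in when it is done.

Besides the shell and the picture viewer there is one more tool, called by a JSON object that holds its "api" and its "payload", one argument or row to a line. jog_arm: Moves the arm, as the interface text tells. Its arguments: {"type":"object","properties":{"commands":{"type":"array"},"squeeze":{"type":"number"}},"required":["commands"]}

```bash
mkdir -p pics
cat > h.py <<'E'
import numpy as np, cv2
from cell import bot
def pts(p,m):
    r,c=np.nonzero(m&(p["range_z"]>0)); z=p["range_z"][r,c]
    X=np.linalg.inv(p["camera_matrix"])@np.vstack([c*z,r*z,z])
    return (p["R"].T@(X-p["t"][:,None])).T
def save(p,n): cv2.imwrite(f"pics/{n}.png",p["color"][:,:,::-1])
E
python3 - <<'E'
from h import *
s=bot.state(); print(s["time_s"],s["tool_pos"],np.round(s["ee_rot"],3).tolist(),s["opening"])
for n in ["scene","side"]:
    p=bot.camera(n); save(p,n)
    for q in ["drive_mid","drive_label","blank1_mid","rack","pad_top","driver"]:
        for d in bot.regions_of(p,q)[:4]:
            P=pts(p,d["region"]); 
            if len(P): print(n,q,round(d["score"],2),np.round(d["at"]),d["region"].sum(),np.round(np.median(P,0),3),np.round(P.min(0),3),np.round(P.max(0),3))
E
```

```text
0.0 [ 0.20045021 -0.64396043  0.25528493] [[-0.001, 0.955, 0.297], [0.002, 0.297, -0.955], [-1.0, -0.0, -0.002]] 0.08548298590748887
scene drive_mid 0.91 [250. 273.] 366 [0.558 0.228 0.039] [0.523 0.157 0.005] [0.571 0.265 0.05 ]
scene drive_mid 0.26 [258. 267.] 3147 [0.568 0.232 0.008] [ 0.45   0.121 -0.003] [0.656 0.303 0.048]
scene drive_label 0.65 [246. 270.] 342 [0.558 0.229 0.041] [0.525 0.165 0.008] [0.57  0.265 0.05 ]
scene blank1_mid 0.66 [253. 240.] 347 [0.616 0.214 0.045] [0.581 0.155 0.004] [0.629 0.252 0.049]
scene blank1_mid 0.44 [168. 188.] 1720 [ 0.524 -0.224  0.003] [ 0.415 -0.334 -0.004] [ 0.624 -0.12   0.007]
scene rack 0.8 [217. 388.] 3046 [0.271 0.278 0.01 ] [ 0.152  0.179 -0.003] [0.355 0.344 0.024]
scene rack 0.63 [336. 339.] 7105 [0.577 0.456 0.008] [ 0.464  0.351 -0.002] [0.679 0.55  0.023]
scene rack 0.56 [259. 267.] 2985 [0.568 0.233 0.008] [ 0.451  0.124 -0.002] [0.656 0.302 0.048]
scene rack 0.56 [288. 478.] 5470 [0.308 0.531 0.009] [ 0.186  0.43  -0.002] [0.406 0.622 0.023]
scene pad_top 0.95 [166. 189.] 1690 [ 0.524 -0.223  0.003] [ 0.415 -0.334 -0.002]
[... 485 characters left out ...]
 -0.001] [0.681 0.251 0.051]
side rack 0.8 [373. 255.] 6993 [0.288 0.532 0.01 ] [ 0.19   0.422 -0.003] [0.409 0.614 0.024]
side rack 0.74 [246. 234.] 1453 [0.526 0.249 0.012] [ 0.45   0.106 -0.002] [0.651 0.302 0.05 ]
side rack 0.7 [291. 158.] 3871 [0.555 0.459 0.012] [ 0.461  0.344 -0.002] [0.676 0.55  0.024]
side rack 0.66 [294. 333.] 3753 [0.249 0.278 0.01 ] [0.164 0.192 0.001] [0.353 0.342 0.024]
side pad_top 0.66 [174. 322.] 1076 [ 0.517 -0.223  0.005] [ 0.417 -0.333  0.   ] [ 0.616 -0.124  0.009]
side pad_top 0.54 [219. 216.] 461 [0.608 0.204 0.036] [ 0.591  0.091 -0.002] [0.678 0.251 0.051]
side driver 0.64 [202. 277.] 255 [0.544 0.012 0.018] [ 0.502 -0.025 -0.   ] [0.649 0.019 0.028]
```

Run:
```python
import cv2,numpy as np
a=cv2.imread("pics/scene.png")
b=cv2.imread("pics/side.png")
f=lambda i:cv2.resize(i,(400,300))
g=lambda i:cv2.resize(i,(400,300),interpolation=cv2.INTER_CUBIC)
cv2.imwrite("pics/m1.png",np.vstack([np.hstack([f(a),f(b)]),np.hstack([g(a[205:310,200:340]),g(b[180:285,160:300])])]))
```

```text
(no output)
```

View pics/m1.png

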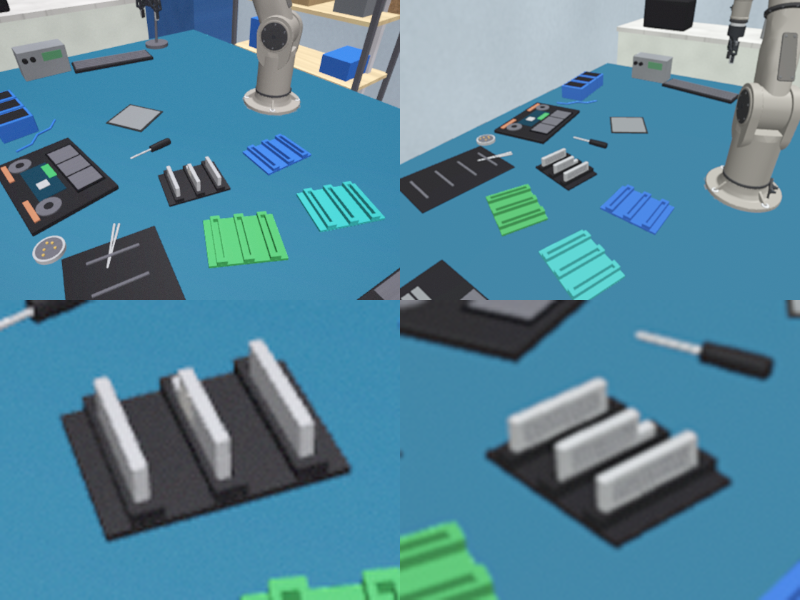

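The scene crop shows the notched sled in the middle slot of the black stand. Its notch is at the far end (upper left), which is at low world y, and the screwdriver and pad lie beyond it. In the side crop the notch is top right, so the ribbed face shows there and the label faces away from the robot, towards world +x. Next I'll fit the geometry.

Run:
```python
from h import *
for n in ["scene","side"]:
    p=bot.camera(n)
    P=pts(p,np.ones((420,560),bool))
    P=P[(abs(P[:,0]-.555)<.13)&(abs(P[:,1]-.21)<.12)]
    top=P[P[:,2]>.043]
    k=cv2.kmeans(top[:,:2].astype(np.float32),3,None,(3,50,1e-5),5,cv2.KMEANS_PP_CENTERS)
    for i in range(3):
        Q=top[k[1][:,0]==i]; c=Q.mean(0); r=cv2.minAreaRect(Q[:,:2].astype(np.float32)); d=np.linalg.svd(Q[:,:2]-c[:2],full_matrices=0)[2][0]; d*=-np.sign(d[1]); s=(Q[:,:2]-c[:2])@d
        print(n,len(Q),np.round(r[0],4),np.round(r[1],3),np.round(d,3),np.round(c[:2]+d*s.min(),4),np.round(c[:2]+d*s.max(),4),Q[:,2].max())
    for d in bot.regions_of(p,"pad_top")[:1]: print(cv2.minAreaRect(pts(p,d["region"])[:,:2].astype(np.float32)))
```

```text
scene 188 [0.4958 0.236 ] [0.102 0.011] [-0.277 -0.961] [0.5104 0.2849] [0.4821 0.1867] 0.05000211536886397
scene 195 [0.6105 0.2016] [0.103 0.01 ] [-0.273 -0.962] [0.6249 0.251 ] [0.5967 0.1519] 0.05005404754575449
scene 166 [0.5545 0.2229] [0.085 0.011] [-0.277 -0.961] [0.5664 0.2634] [0.543  0.1822] 0.04967631396590134
((0.519685685634613, -0.23148752748966217), (0.16719220578670502, 0.16765189170837402), 29.080904006958008)
side 171 [0.4957 0.2346] [0.1   0.014] [-0.279 -0.96 ] [0.5087 0.2833] [0.4806 0.1868] 0.05107377485814432
side 154 [0.6105 0.2007] [0.101 0.016] [-0.275 -0.962] [0.6227 0.2499] [0.5949 0.1526] 0.051666272428429194
side 135 [0.5529 0.2216] [0.082 0.016] [-0.28 -0.96] [0.564  0.2609] [0.5411 0.1823] 0.05080339295545552
((0.5193272233009338, -0.23077744245529175), (0.15958520770072937, 0.1687401533126831), 30.41580581665039)
```

{"api": "jog_arm", "payload": {
  "commands": [-0.12, 0, 0, 0, 5, 0, 0.45, -0.12, 0, 0, 0, 5, -1, 0.45, -0.12, 0, 0, 0, 5, -1.5, 0.45, -0.12, 0, 0, 0, 5, -1, 0.45, -0.12, 0, 0, 0, 5, 0, 0.45]
}}

```text
time_s: 1.4
tool_pos: [0.3918, -0.4889, 0.2565]
ee_rot: [[-0.0, 0.617, 0.787], [-0.0, 0.787, -0.617], [-1.0, -0.0, 0.0]]
contact_force: [0.9, 0.0, -0.7]
opening: 0.0383
```

{"api": "jog_arm", "payload": {
  "commands": [-0.096, 0, 0, 0, 4.6, -2, 0.45, -0.096, 0, 0, 0, 4.7, -1.5, 0.45, -0.096, 0, 0, 0, 4.8, -1, 0.45, -0.096, 0, 0, 0, 4.9, -0.5, 0.45, 0, 0, 0, 0, 4.9, -0.3, 0.45]
}}

```text
time_s: 1.9
tool_pos: [0.4547, -0.2503, 0.2566]
ee_rot: [[0.001, 0.279, 0.96], [-0.0, 0.96, -0.279], [-1.0, -0.0, 0.001]]
contact_force: [0.8, -0.1, -0.5]
opening: 0.0385
```

{"api": "jog_arm", "payload": {
  "commands": [0, 0, 0, 0, 4.9, -0.3, 0.45, 0, 0, 0, 0, 4.9, -0.3, 0.45, 0, 0, 0, 0, 4.9, -0.3, 0.45, 0, 0, 0, 0, 4.9, -0.3, 0.45, 0, 0, 0, 0, 4.9, -0.3, 0.45]
}}

```text
time_s: 2.4
tool_pos: [0.5089, -0.011, 0.2567]
ee_rot: [[0.001, 0.282, 0.96], [-0.0, 0.96, -0.282], [-1.0, -0.0, 0.001]]
contact_force: [0.9, -1.0, -0.1]
opening: 0.0386
```

{"api": "jog_arm", "payload": {
  "commands": [0, 0, 0, 0, 4.9, -0.4, 0.45, 0, 0, 0, 0, 4.9, -0.4, 0.45, 0, 0, 0, 1, 4.9, -0.4, 0.45, 0, 0, 0, 1, 4.9, -0.4, 0.45, 0, 0, 0, 1, 4.9, -0.4, 0.45]
}}

```text
time_s: 2.9
tool_pos: [0.5587, 0.2292, 0.2262]
ee_rot: [[0.001, 0.282, 0.959], [-0.0, 0.959, -0.282], [-1.0, 0.0, 0.001]]
contact_force: [0.8, -0.6, 0.4]
opening: 0.0386
```

Run:
```python
from h import *
p=bot.camera("wrist"); save(p,"w1")
s=bot.state(); T=s["tool_pos"]; R=s["ee_rot"]; print(T)
P=pts(p,np.ones((420,560),bool)); P=P[(P[:,2]>.04)&(P[:,2]<.06)&(abs(P[:,0]-.555)<.1)&(abs(P[:,1]-.21)<.12)]
L=(P-[.5515,.2137,0])@np.array([[-.277,-.961,0],[.961,-.277,0]]).T
m=abs(L[:,1])<.02; L=L[m]; print(len(L),np.round(L.min(0),4),np.round(L.max(0),4),np.median(L,0), np.percentile(L,[3,97],axis=0),np.polyfit(L[:,0],L[:,1],1))
```

```text
[0.55722663 0.23928802 0.22506948]
1170 [-0.0503 -0.0031] [0.0316 0.0079] [-0.01126676  0.00257507] [[-0.04875952 -0.00263255]
 [ 0.02892263  0.00706954]] [0.00448064 0.00244415]
```

View pics/w1.png

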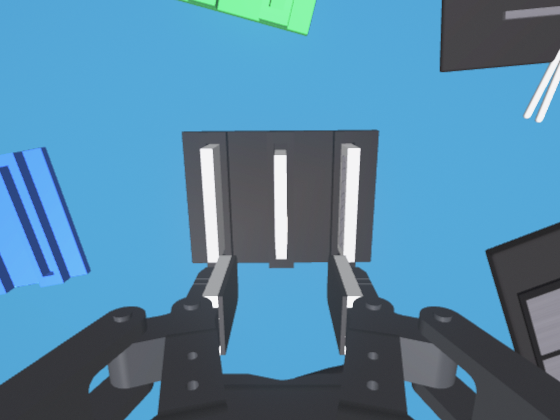

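The wrist view shows the sled centred at column 281 (rows 152–258), with the notch at the bottom towards the gripper. The fingers straddle columns 237–333. I'll come closer and compare the sled centre with the finger centre in this one camera.

{"api": "jog_arm", "payload": {
  "commands": [0, 0, 0, 3, 0.2, 0.2, 0.45, 0, 0, 0, 3, 0, 0, 0.45, 0, 0, 0, 3, 0, 0, 0.45, 0, 0, 0, 1, 0, 0, 0.45, 0, 0, 0, 0, 0, 0, 0.45]
}}

```text
time_s: 3.45
tool_pos: [0.56, 0.2283, 0.1252]
ee_rot: [[-0.003, 0.281, 0.96], [-0.001, 0.96, -0.281], [-1.0, -0.002, -0.002]]
contact_force: [-0.2, -0.7, 0.5]
opening: 0.0384
```

Run:
```python
from h import *
p=bot.camera("wrist"); save(p,"w2")
s=bot.state(); T=s["tool_pos"]; R=s["ee_rot"]; print(T,s["opening"])
A=(pts(p,np.ones((420,560),bool))-T)@R   # tool frame
h=T[2]-A[:,0]
m=(h>.043)&(h<.056)&(abs(A[:,2])<.025); S=A[m]; print("sled",len(S),np.percentile(S,[2,50,98],axis=0).round(4),np.polyfit(S[:,1],S[:,2],1))
# fingers: points with tool x between 0 and .02
m=(A[:,0]>-.005)&(A[:,0]<.03)&(abs(A[:,1])<.02)&(abs(A[:,2])<.07); F=A[m]
for sg in (1,-1):
    f=F[F[:,2]*sg>0]; print(sg,len(f),np.percentile(f,[2,50,98],axis=0).round(4) if len(f) else 0)
```

```text
[0.56090007 0.22884813 0.12672031] 0.03840427489277401
sled 2382 [[ 0.0777 -0.0469 -0.0073]
 [ 0.079  -0.0039 -0.0023]
 [ 0.0805  0.0326  0.0024]] [-0.00653368 -0.00243666]
1 1562 [[-0.0045 -0.0092  0.0195]
 [ 0.0065  0.0077  0.0216]
 [ 0.0232  0.012   0.0328]]
-1 1554 [[-0.0046 -0.0092 -0.0319]
 [ 0.0065  0.0077 -0.0206]
 [ 0.0228  0.0119 -0.0187]]
```

View pics/w2.png

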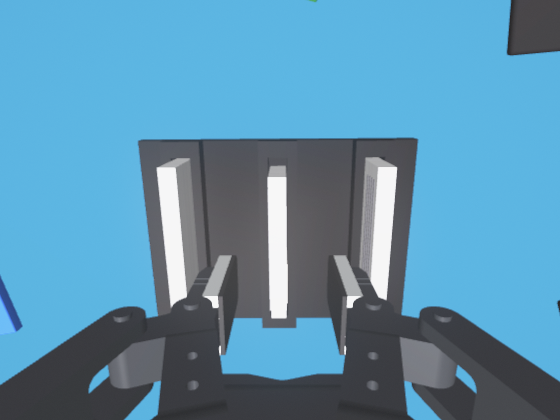

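The sled is at columns 268–288, with its plain end at the top (row 168). In the tool frame I need +11.5 mm in y, −3 mm in z and 77 mm down.

{"api": "jog_arm", "payload": {
  "commands": [0, 0, 0, 1.2, 1.1, -0.3, 0.45, 0, 0, 0, 1.5, 0, 0, 0.45, 0, 0, 0, 1, 0, 0, 0.45, 0, 0, 0, 0, 0, 0, 0.45, 0, 0, 0, 0, 0, 0, 0.45]
}}

```text
time_s: 4.0
tool_pos: [0.5608, 0.24, 0.089]
ee_rot: [[-0.001, 0.281, 0.96], [-0.0, 0.96, -0.281], [-1.0, -0.001, -0.001]]
contact_force: [0.9, 0.1, 0.7]
opening: 0.0384
```

Run:
```python
from h import *
p=bot.camera("wrist")
s=bot.state(); T=s["tool_pos"]; R=s["ee_rot"]; print(T,R.round(3).tolist())
A=(pts(p,np.ones((420,560),bool))-T)@R
h=T[2]-A[:,0]
m=(h>.043)&(h<.056)&(abs(A[:,2])<.015); S=A[m]; print("sled",len(S),np.percentile(S,[1,50,99],axis=0).round(4))
m=(A[:,0]>-.005)&(A[:,0]<.03)&(abs(A[:,1])<.02)&(abs(A[:,2])<.07); F=A[m]
for sg in (1,-1):
    f=F[F[:,2]*sg>0]; print(sg,len(f),np.percentile(f,[2,50,98],axis=0).round(4)[:,2])
```

```text
[0.56113503 0.24012566 0.08950376] [[0.0, 0.281, 0.96], [-0.0, 0.96, -0.281], [-1.0, 0.0, 0.0]]
sled 3099 [[ 0.0404 -0.0586 -0.0045]
 [ 0.0418 -0.0143  0.0002]
 [ 0.0455  0.0222  0.0053]]
1 1488 [0.0199 0.022  0.0332]
-1 1478 [-0.0315 -0.0203 -0.0182]
```

{"api": "jog_arm", "payload": {
  "commands": [0, 0, 0, 1.5, 0, 0, 0.45, 0, 0, 0, 1.5, 0, 0, 0.45, 0, 0, 0, 1, 0, 0, 0.45, 0, 0, 0, 0, 0, 0, 0.45, 0, 0, 0, 0, 0, 0, 0.3]
}}

```text
time_s: 4.55
tool_pos: [0.5607, 0.2402, 0.0489]
ee_rot: [[-0.001, 0.281, 0.96], [-0.0, 0.96, -0.281], [-1.0, -0.001, -0.001]]
contact_force: [0.3, 0.8, 0.2]
opening: 0.026
```

{"api": "jog_arm", "payload": {
  "commands": [0, 0, 0, 0, 0, 0, 0, 0, 0, 0, 0, 0, 0, 0, 0, 0, 0, 0, 0, 0, 0, 0, 0, 0, 0, 0, 0, 0, 0, 0, 0, 0, 0, 0, 0],
  "squeeze": 60
}}

```text
time_s: 5.05
tool_pos: [0.5613, 0.2404, 0.0499]
ee_rot: [[0.001, 0.281, 0.96], [0.0, 0.96, -0.281], [-1.0, 0.001, 0.001]]
contact_force: [-0.5, -0.8, 3.5]
opening: 0.009
```

Gripped at an opening of about 9–10 mm. Lifting.

{"api": "jog_arm", "payload": {
  "commands": [0, 0, 0, -0.5, 0, 0, 0, 0, 0, 0, -1.5, 0, 0, 0, 0, 0, 0, -3, 0, 0, 0, 0, 0, 0, -4, 0, 0, 0, 0, 0, 0, -4, 0, 0, 0]
}}

```text
time_s: 5.55
tool_pos: [0.5605, 0.2401, 0.1814]
ee_rot: [[-0.001, 0.281, 0.96], [-0.0, 0.96, -0.281], [-1.0, -0.0, -0.001]]
contact_force: [1.5, 0.4, -0.7]
opening: 0.0085
```

{"api": "jog_arm", "payload": {
  "commands": [0, 0, 0, -4, 0, 0, 0, 0, 0, 0, -4, 0, 0, 0, 0, 0, 0, -2, 0, 0, 0, 0, 0, 0, 0, 0, 0, 0, 0, 0, 0, 0, 0, 0, 0]
}}

```text
time_s: 6.05
tool_pos: [0.5606, 0.24, 0.2797]
ee_rot: [[0.0, 0.281, 0.96], [-0.0, 0.96, -0.281], [-1.0, -0.0, 0.0]]
contact_force: [0.9, -0.0, -1.1]
opening: 0.0086
```

Run:
```python
from h import *
a=bot.camera("scene");b=bot.camera("side")
g=lambda i:cv2.resize(i["color"][100:310,140:420,::-1],(400,300),interpolation=cv2.INTER_CUBIC)
cv2.imwrite("pics/m2.png",np.hstack([g(a),g(b)])); s=bot.state(); print(s["opening"],s["q"].round(2))
```

```text
0.008879268614006702 [-0.07  0.41 -0.58  1.66  0.24  1.14 -1.  ]
```

View pics/m2.png

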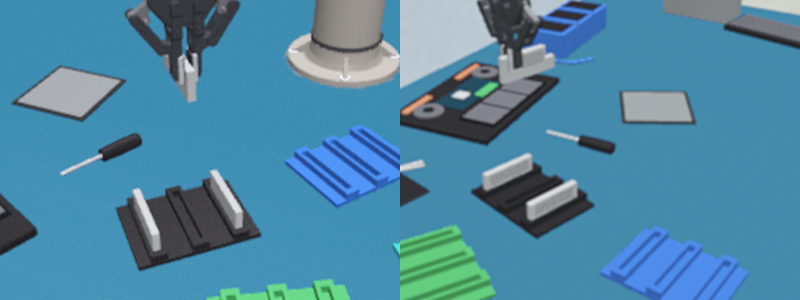

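The notched sled is out and in the fingers, with the middle slot empty, and the fillers and screwdriver haven't moved. Now moving across to the pad.

{"api": "jog_arm", "payload": {
  "commands": [0, 0, 0, 0, -2.5, 0.4, 0, 0, 0, 0, 0, -4.5, 0.8, 0, 0, 0, 0, 0, -4.5, 0.8, 0, 0, 0, 0, 0, -4.5, 0.8, 0, 0, 0, 0, 0, -4.5, 0.8, 0]
}}

```text
time_s: 6.65
tool_pos: [0.5366, 0.0314, 0.2778]
ee_rot: [[-0.003, 0.281, 0.96], [-0.0, 0.96, -0.281], [-1.0, -0.001, -0.003]]
contact_force: [0.5, -0.6, -1.2]
opening: 0.009
```

{"api": "jog_arm", "payload": {
  "commands": [0, 0, 0, 0, -4.5, 0.8, 0, 0, 0, 0, 0, -4.5, 0.8, 0, 0, 0, 0, 0, -4.5, 0.8, 0, 0, 0, 0, 0, -4.5, 0.8, 0, 0, 0, 0, 0, -3, 0.6, 0]
}}

```text
time_s: 7.15
tool_pos: [0.5133, -0.1826, 0.2777]
ee_rot: [[-0.003, 0.285, 0.959], [-0.0, 0.959, -0.285], [-1.0, -0.001, -0.003]]
contact_force: [0.7, 0.8, -2.4]
opening: 0.0083
```

{"api": "jog_arm", "payload": {
  "commands": [0, -0.07, 0, 0, 0, 0, 0, 0, -0.14, 0, 0, 0, 0, 0, 0, -0.14, 0, 0, 0, 0, 0, 0, -0.14, 0, 0, 0, 0, 0, 0, -0.14, 0, 0, 0, 0, 0]
}}

```text
time_s: 7.65
tool_pos: [0.5142, -0.1786, 0.2786]
ee_rot: [[0.568, 0.281, 0.773], [-0.166, 0.96, -0.227], [-0.806, 0.001, 0.592]]
contact_force: [0.9, -2.1, -1.5]
opening: 0.0087
```

{"api": "jog_arm", "payload": {
  "commands": [0, -0.13, 0, 0, -0.2, 0, 0, 0, -0.13, 0, 0, -0.2, 0, 0, 0, -0.13, 0, 0, 0, 0, 0, 0, 0, 0, 0, 0, 0, 0, 0, 0, 0, 0, 0, 0, 0]
}}

```text
time_s: 8.15
tool_pos: [0.5094, -0.1983, 0.2867]
ee_rot: [[0.595, 0.31, 0.742], [-0.254, 0.948, -0.192], [-0.763, -0.074, 0.642]]
contact_force: [0.2, 0.0, -0.6]
opening: 0.0091
```

{"api": "jog_arm", "payload": {
  "commands": [0, 0, 0, 0, 0, 0, 0, 0, 0, 0, 0, 0, 0, 0, 0, 0, 0, 0, 0, 0, 0, 0, 0, 0, 0, 0, 0, 0]
}}

```text
time_s: 8.55
tool_pos: [0.5092, -0.2007, 0.2878]
ee_rot: [[0.595, 0.314, 0.74], [-0.258, 0.946, -0.195], [-0.761, -0.075, 0.644]]
contact_force: [-0.3, 0.3, -1.3]
opening: 0.0091
```

Run:
```python
from h import *
s=bot.state(); T=s["tool_pos"]; R=s["ee_rot"]; print(T,R[:,2],s["q"].round(2))
lab=T+.02*R[:,0]+.005*R[:,2]-.045*R[:,1]; a=np.radians(29.5); d=(lab-[.5195,-.231,0])[:2]
print("label pred",lab,"pad",d@[np.cos(a),np.sin(a)],d@[-np.sin(a),np.cos(a)],"tilt",np.arccos(R[2,2]))
a=bot.camera("scene");w=bot.camera("wrist")
for p in (a,w):
    for d in bot.regions_of(p,"drive_label")[:2]: print(d["score"],np.round(d["at"]),d["region"].sum(),np.median(pts(p,d["region"]),0).round(3))
g=lambda i:cv2.resize(i,(400,300),interpolation=cv2.INTER_CUBIC)
cv2.imwrite("pics/m3.png",np.hstack([g(a["color"][100:205,140:280,::-1]),g(w["color"][:,:,::-1])]))
# plate in tool frame
A=(pts(w,np.ones((420,560),bool))-T)@R
m=(abs(A[:,2])<.015)&(A[:,0]>-.02)&(A[:,0]<.045)&(A[:,1]<-.015)&(A[:,1]>-.12); S=A[m]; print(len(S),np.percentile(S,[1,50,99],axis=0).round(4))
```

```text
[ 0.50920822 -0.20074487  0.28779533] [ 0.73960788 -0.19466017  0.64427292] [ 0.13 -0.02  0.05  2.31  0.76  0.22 -0.81]
label pred [ 0.51067624 -0.24945975  0.27915209] pad -0.01676982239100062 -0.01172152420741013 tilt 0.870724107177609
0.46 [ 71. 172.] 193 [ 0.523 -0.195  0.269]
0.64 [296. 281.] 4151 [ 0.512 -0.198  0.286]
1012 [[ 0.0012 -0.0345 -0.0047]
 [ 0.0025 -0.0239  0.0007]
 [ 0.009  -0.0153  0.006 ]]
```

View pics/m3.png

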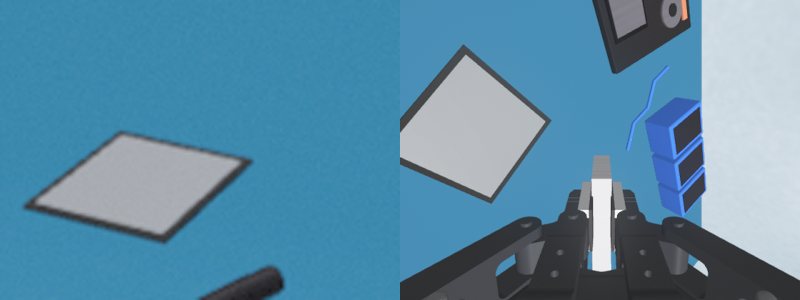

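The left crop covers only the pad, because the held sled is above it. The wrist view shows the sled edge-on between the fingers. Joint 6 is near its limit, so the tip stopped at 0.87 rad. I'll go higher and farther out, then tip more.

{"api": "jog_arm", "payload": {
  "commands": [0, 0, 0, -1.8, 0.4, 2.5, 0, 0, 0, 0, -1.8, 0.4, 2.5, 0, 0, 0, 0, -1.8, 0.4, 2.5, 0, 0, 0, 0, -1.8, 0.4, 2.5, 0, 0, 0, 0, 0, 0, 0, 0]
}}

```text
time_s: 9.25
tool_pos: [0.5486, -0.1848, 0.4117]
ee_rot: [[0.603, 0.311, 0.734], [-0.256, 0.948, -0.191], [-0.755, -0.073, 0.651]]
contact_force: [0.3, -0.8, -0.7]
opening: 0.0087
```

{"api": "jog_arm", "payload": {
  "commands": [0, -0.08, 0, 0, 0, 0, 0, 0, -0.08, 0, 0, 0, 0, 0, 0, -0.08, 0, 0, 0, 0, 0, 0, 0, 0, 0, 0, 0, 0]
}}

```text
time_s: 9.65
tool_pos: [0.5439, -0.1882, 0.4044]
ee_rot: [[0.736, 0.318, 0.598], [-0.299, 0.945, -0.135], [-0.608, -0.08, 0.79]]
contact_force: [-0.0, -0.7, -1.2]
opening: 0.0091
```

```bash
cat > chk.py <<'E'
from h import *
def chk():
    s=bot.state(); T=s["tool_pos"]; R=s["ee_rot"]; print(T.round(4),R.round(3).tolist(),s["q"].round(2),s["opening"],s["time_s"])
    lab=T+.02*R[:,0]+.005*R[:,2]-.045*R[:,1]; a=np.radians(29.5); d=(lab-[.5195,-.231,0])[:2]
    print("label pred",lab.round(3),"pad",(d@[np.cos(a),np.sin(a)]).round(3),(d@[-np.sin(a),np.cos(a)]).round(3),"tilt",np.arccos(R[2,2]))
    return lab
E
python3 -c "from chk import *;chk()"
```

```text
[ 0.5439 -0.1882  0.4044] [[0.736, 0.318, 0.598], [-0.299, 0.945, -0.135], [-0.608, -0.08, 0.79]] [ 0.24 -0.14 -0.12  2.23  0.93  0.25 -0.99] 0.009134100352407474 9.65
label pred [ 0.547 -0.237  0.4  ] pad 0.021 -0.019 tilt 0.6595725980206729
```

{"api": "jog_arm", "payload": {
  "commands": [0, 0, 0, 0, 0, 0, 0, 0, 0, 0, 0, 0, 0, 0, 0, 0, 0, 0, 0, 0, 0]
}}

```text
time_s: 9.95
tool_pos: [0.5464, -0.1878, 0.4074]
ee_rot: [[0.738, 0.318, 0.595], [-0.298, 0.945, -0.135], [-0.605, -0.078, 0.792]]
contact_force: [-0.8, 0.0, -0.8]
opening: 0.0087
```

Run:
```python
from chk import *
lab=chk(); s=bot.state(); T=s["tool_pos"]; R=s["ee_rot"]; out=[]
for n in ("scene","side"):
    p=bot.camera(n)
    c=p["camera_matrix"]@(p["R"]@lab+p["t"]); c=(c[:2]/c[2]).astype(int); print(n,c)
    for q in ("drive_label","drive_mid"):
        for d in bot.regions_of(p,q)[:2]: print(q,round(d["score"],2),np.round(d["at"]),np.median(pts(p,d["region"]),0).round(3))
    A=(pts(p,np.ones((420,560),bool))-T)@R
    S=A[(abs(A[:,2])<.015)&(A[:,0]>-.03)&(A[:,0]<.06)&(A[:,1]<-.014)&(A[:,1]>-.12)]; print(len(S),np.percentile(S,[2,50,98],axis=0).round(4).tolist())
    x0=max(0,min(c[0]-60,440)); y0=max(0,min(c[1]-45,330))
    out.append(cv2.resize(p["color"][y0:y0+90,x0:x0+120,::-1],(400,300),interpolation=cv2.INTER_CUBIC))
cv2.imwrite("pics/m4.png",np.hstack(out))
```

```text
[ 0.5464 -0.1878  0.4074] [[0.738, 0.318, 0.595], [-0.298, 0.945, -0.135], [-0.605, -0.078, 0.792]] [ 0.23 -0.14 -0.11  2.23  0.93  0.25 -0.99] 0.008691165000875318 9.95
label pred [ 0.55  -0.237  0.403] pad 0.023 -0.02 tilt 0.6561548083406386
scene [149  12]
drive_label 0.47 [ 22. 149.] [ 0.568 -0.179  0.392]
drive_mid 0.62 [ 23. 151.] [ 0.566 -0.179  0.393]
55 [[0.0213, -0.0765, 0.0023], [0.0332, -0.0477, 0.0034], [0.0413, -0.0166, 0.0042]]
side [319  43]
drive_mid 0.4 [ 49. 306.] [ 0.56  -0.178  0.397]
14 [[-0.0156, -0.079, -0.0055], [0.0208, -0.0698, -0.0042], [0.0284, -0.0149, 0.0068]]
```

View pics/m4.png

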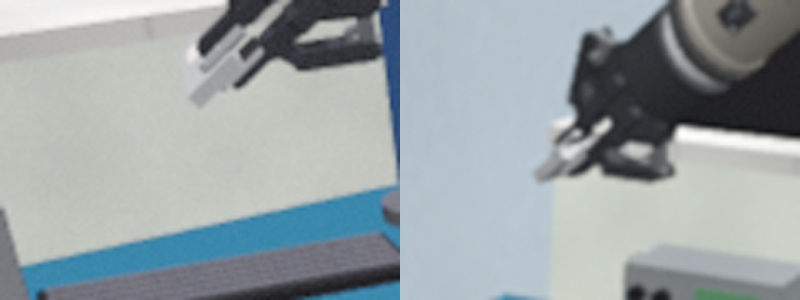

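```bash
python3 -c "
from chk import *
chk();print(abs(bot.state()['qd']).max());bot.sign_off()"
```

```text
[ 0.546  -0.1877  0.407 ] [[0.738, 0.318, 0.595], [-0.298, 0.945, -0.135], [-0.605, -0.078, 0.792]] [ 0.24 -0.14 -0.11  2.23  0.93  0.25 -0.99] 0.00859933179715603 10.25
label pred [ 0.549 -0.237  0.402] pad 0.023 -0.02 tilt 0.656289369910277
0.005419020713816785
the job is handed in; nothing more can be done
```

I handed the job in at about 10 s with the notched sled (middle slot) held still over the pad at 60 N. It is pinched about 28 mm to the plain side of its middle.

**Label position:** from the arm pose, the label is about 0.40 m above the bench, at (+23, −20) mm in the pad's frame. It faces 0.66 rad from straight up, where the limit is 0.90.

**Still and gripped:** the fingers read 8.6 mm open on the 10 mm plate, and the joints were almost still (at most 0.005 rad/s). Depth points from the last scene view put the sled's label end and lower edge where expected, so it hasn't slipped.

**Fillers and screwdriver:** these looked unmoved in the picture after the lift. I didn't measure them, and I took no picture of them at the end.

**What failed or disagreed:**
- **First tip:** it stopped at 0.87 rad because the wrist ran close to its limit. I raised the arm about 12 cm and moved it outward to finish the tip.
- **Label finder:** its label point was about 6 cm from my prediction, on the grip area, with low scores (below 0.5 in the scene camera). I relied on the arm pose and depth points instead.
- **Label face:** I worked out which face carries the label from where the notch is, and did not confirm it by eye.

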